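# Lap a ground bar with a sprung block

## Robot

A 7-joint arm with a two-finger parallel gripper is mounted at the origin on a cart in front of the work surface, level with it; the furniture and walls round the work are solid. World frame = base frame: x ahead of the robot, y to its left, z up, the work surface at z = 0. Lengths are in m, angles in degrees, forces in N, time in s.
With the tool pointing down it reaches from about 0.35 to 0.775 m from the base axis. Payload 3.1 kg.
Tool frame: the origin (TCP) lies at the very end of the fingers, on their centre line; the grasp point (between the pads) lies 19 mm behind it; z points along the fingers, y is the line along which they close (so a half turn about z gives the same grasp; the last joint's range is limited). The gripper opens to 85 mm and grips with 20 to 120 N. Pads are 22 mm wide; open, the fingers measure 114 mm over their backs; the gripper's body (76 mm by 85 mm) begins 54 mm behind the grasp point. The pads swing forward as they close: fully open they stand 13 mm farther back than shut.
Start: joints at [63.329, 17.813, 0.802, 86.603, -0.252, 75.585, -1.558], TCP at [0.226, -0.501, 0.199] pointing down, gripper open.
Joint ranges: [-154.91, 154.91], [-16.99, 109.72], [-72.82, 74.43], [7.12, 147.25], [-82.49, 262.49], [11.32, 116.49], [-174.64, 174.64]. Speed limits (degrees/s): [159.86, 159.86, 180, 180, 180, 180, 180].

## Interface

Orientations are given as a 3x3 rotation matrix whose columns are the frame's x, y, z axes.
In Python, from plant import sense, get_image, sign_off gives the robot as it stands.
- The arm moves only by the shell command python3 -m inch 'ROWS' [FORCE]. ROWS is JSON, a list that holds one entry, the list of rows, each a list of 5 numbers: the shift along the world's x, y, z in units of 25 mm (1.0 is 25 mm), then the turn about the world's z in units of 5 degrees (1.0 is 5 degrees), then the closure, from -1 (fully open) to 1 (shut). In form: [[[dx, dy, dz, spin, claw], ...]]. A call has 1 to 5 rows; each row is the pose to reach, as a shift and turn from the pose commanded when the call began; what a row does not reach only later rows make up. A row lasts 1/12 s, in which the tool goes at most 41.7 mm and 7.16 degrees, less where a joint would pass 70% of its speed; a pose out of reach is approached as far as the arm can. A call with a gripper value outside its range is refused whole. The fingers move at their own pace and stop on an object; FORCE is the grip in N (left out, the last holds). Time passes only in rows, so rows that repeat a pose let the fingers close. It gives the time, the measured TCP pose, the force, the opening and the grip force at its end, in the units of the state.
- sense(): the state, without advancing time (a new reading comes with each control period).
- get_image(name): name is "scene" or "top"; returns a dict with "color" (480x640x3 uint8, blue, green, red), "range_z" (480x640 float32, m along the optical axis (not along the pixel's ray), 0 where there is no reading), "camera_matrix" (3x3 intrinsics, pixels), "R" (3x3) and "t" (3): a world point X has camera coordinates R X + t. Camera axes: x right, y down, z forward; pixel columns grow to the right and rows downward; lengths in m; the calibration is good to about 2 mm. A picture is of the moment at which its call begins.
- sign_off(): hands the job in; it is judged then, once.
The state is a dict: "time_s": time; "joint_pos": joint angles; "joint_vel": joint speeds; "joint_efforts": joint torques, N m; "tcp_pos": TCP position; "orientation": TCP orientation; "force": force on the tool from outside, world axes, zero at the start; "wrist_torque": the same for the moment, N m; "opening": finger opening in m; "finger_force": force on a finger pad.
Only numpy, scipy, OpenCV 4.12 (cv2) and the standard library are available. Lean on these libraries where they do the work, as an engineer would, in place of code of your own. Each camera call takes 0.05 s, during which the arm holds its last target. There are 200 camera calls.

## Task

Take the sprung lapping block out of its tray and lap the ground bar that is clamped on the bench: set the block lengthwise and centred on the bar, close up to the clamp with the tall stud, press the handle about halfway down its springs, and draw it in one unbroken stroke, pressed all the way and never bottoming out, until it is close to the low clamp at the other end. Then lift it off and stand it flat in its tray again, and leave the other things on the bench where they are.

Things in the scene. Friction and masses are not known exactly. Their poses are not given: they have to be found in the camera images.
- lap_block: Lapping block, loose, 0.3 kg. Sole 70 mm long (own x), 40 wide (own y), 15 thick (grey stone, steel above); two spring columns carry a wooden straight-sided handle 64 mm long (x), 24 wide (y), 38 to 72 mm above the sole's underside when free. Origin: centre of the sole's underside; z up. Both ends alike. It starts standing in the tray.
- lap_handle (a joint): How far the handle is pressed down towards the sole, in m: 0 free, 0.016 bottomed on the springs. It needs 2 N to start moving and 0.5 N more for each mm (6 N at 0.008, 10 N at 0.016), and springs back when let go. Halfway is 0.008; keep it between 0.003 and 0.013 in the stroke.
- handle_grip (a point): Centre of the wooden handle, 55 mm above the sole's underside with the springs free; it sinks with the handle. The best place to grip, fingers on the two long sides.
- ground_bar: Ground steel bar, 270 mm long (own x), 44 mm wide (own y), on two dark feet 70 mm wide; fixed to the bench. Origin: under its centre on the bench. Its flat top is 36 mm above the origin.
- bar_mid (a point): Middle of the bar's top face.
- tall_clamp: Fixed dark strap clamp across one end of the bar (either end), with a 14 mm threaded stud and hex nut in its middle rising 42 mm above the bar. Origin: under its centre on the bar's top face and centre line, 122.5 mm from the bar's middle. The strap is 25 mm long along the bar, 70 across it, 8 high (13 with its two bolt heads).
- low_clamp: The same strap clamp without the stud, across the other end of the bar, 13 mm high with its bolt heads. Origin as for the other clamp. Between the two straps 220 mm of the bar's top are clear.
- tray: Fixed grey painted tray for the block, outside 104 mm (own x) by 74 mm (own y) by 18 mm high, walls and floor 5 mm thick, so inside 94 by 64 mm. Origin: centre of its underside, on the bench.
- bearing_b: Bystander: small ball bearing lying flat, 47 mm across, 14 mm high. Leave alone. Origin: centre of its underside.
- spanner_a: Bystander: flat combination spanner, 169 mm long. Leave alone. Origin: centre of its underside.
- bearing_a: Bystander: larger ball bearing lying flat, 62 mm across, 16 mm high. Leave alone. Origin: centre of its underside.
- torch: Bystander: black torch lying down, 111 mm long. Leave alone. Origin: centre of its underside.

How it is judged (in metres and radians):
On the way, in this order (a step that is already met when the one before it is completed fails the run):
1. The block stands on the bar close to the clamp with the stud, lengthwise, handle pressed 3 to 13 mm (horizontal distance between lap_block and tall_clamp below 0.075 m and value of joint lap_handle between 0.003 and 0.013 m and contact force between lap_block and ground_bar above 1.5 N and y of lap_block in the frame of ground_bar between -0.012 and 0.012 m and angle between the x axis of lap_block and the x axis of ground_bar, either way round below 0.25 rad), for 0.1 s.
2. Still pressed, it passes the middle of the bar (horizontal distance between lap_block and bar_mid below 0.02 m and value of joint lap_handle between 0.003 and 0.013 m and contact force between lap_block and ground_bar above 1.5 N and y of lap_block in the frame of ground_bar between -0.012 and 0.012 m and angle between the x axis of lap_block and the x axis of ground_bar, either way round below 0.25 rad), for 0.1 s.
3. Still pressed, it arrives close to the low clamp (horizontal distance between lap_block and low_clamp below 0.075 m and value of joint lap_handle between 0.003 and 0.013 m and contact force between lap_block and ground_bar above 1.5 N and y of lap_block in the frame of ground_bar between -0.012 and 0.012 m and angle between the x axis of lap_block and the x axis of ground_bar, either way round below 0.25 rad), for 0.1 s.
At the end, for the whole second after the job is handed in: The lapping block stands flat on the tray's floor inside its walls (centre within 14 mm of the tray's centre along both tray axes, underside within 3 mm of the floor, tilt under 0.08 rad), at rest, handle sprung back (x of lap_block in the frame of tray between -0.014 and 0.014 m and y of lap_block in the frame of tray between -0.014 and 0.014 m and z of lap_block in the frame of tray below 0.008 m and angle between lap_block's own z axis and vertical below 0.08 rad and linear speed of lap_block below 0.01 m/s and value of joint lap_handle below 0.002 m); the robot touches nothing.
It fails at once if Between the two ends of the stroke (over 80 mm from both clamps), on or just above the bar, the handle is let up to under 1.5 mm (horizontal distance between lap_block and tall_clamp above 0.08 m and horizontal distance between lap_block and low_clamp above 0.08 m and y of lap_block in the frame of ground_bar between -0.03 and 0.03 m and z of lap_block in the frame of ground_bar below 0.056 m and value of joint lap_handle below 0.0015 m).
It fails at once if The handle is bottomed out (pressed more than 15 mm) (value of joint lap_handle above 0.015 m).
It fails at once if The block presses on the bar with more than 25 N (contact force between lap_block and ground_bar above 25 N).
It fails at once if A bystander is moved more than 15 mm (distance of any of bearing_b, spanner_a, bearing_a, torch from where it was at the start of the episode above 0.015 m).
It also fails if it takes over 51 s, if anything falls off the work surface, if the arm or the gripper's body presses on something with over 40 N, if the wrist force passes 120 N, or if a joint passes its speed limit or range.

## Working session

There is one attempt and no reset: what is moved stays moved. The work goes in short steps, Python scripts to look and compute and a shell command to move; the robot and the scene stay as the last step left them, time stands still between calls to the robot, and variables do not carry over. Pictures are saved under pics/ and viewed, at most 10 in all, crops included, and the job is handed in when it is done.

```bash
mkdir -p pics
python3 - <<'E'
from plant import *
import cv2,numpy as np
for n in("top","scene"):
    d=get_image(n); cv2.imwrite(f"pics/{n}0.png",d["color"]); np.savez(f"{n}0.npz",**d)
    print(n,d["camera_matrix"],d["R"],d["t"])
s=sense();print(s["time_s"],s["tcp_pos"],s["orientation"],s["force"],s["opening"])
E
```

```text
top [[504.64024261   0.         316.45414674]
 [  0.         504.64024261 248.4169298 ]
 [  0.           0.           1.        ]] [[-0.00292256 -0.99996693  0.00758928]
 [-0.98219303  0.00144478 -0.187869  ]
 [ 0.18785183 -0.0080032  -0.98216477]] [0.23890542 0.58627627 0.99611762]
scene [[526.21027344   0.         314.04140004]
 [  0.         526.21027344 250.06306479]
 [  0.           0.           1.        ]] [[ 0.79825036 -0.60232019  0.00259821]
 [-0.35555862 -0.47469222 -0.80513686]
 [ 0.48618353  0.64177697 -0.59308338]] [-0.30878075  0.41135789  0.48720332]
0.1 [ 0.22588039 -0.50066793  0.19778921] [[ 9.11484336e-01  4.11333555e-01 -1.00574657e-03]
 [ 4.11334770e-01 -9.11482226e-01  1.96410647e-03]
 [-1.08817225e-04 -2.20395081e-03 -9.99997565e-01]] [-0.76572247 -0.765432    0.38653988] 0.08541502107483584
```

View pics/top0.png

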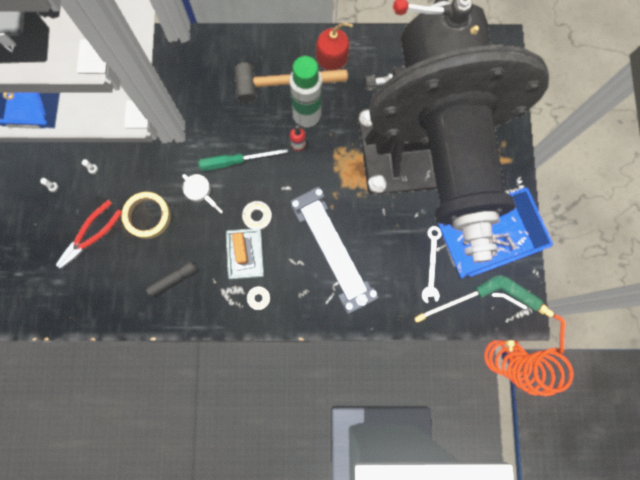

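View pics/scene0.png

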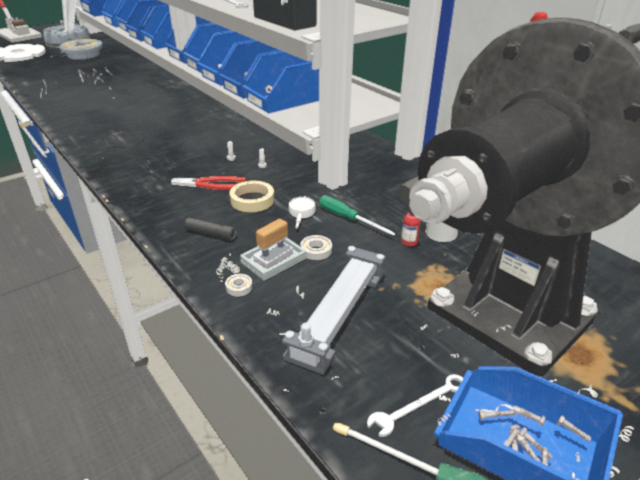

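The top picture shows the block in its tray at about (240,250). The bar runs from (308,203) to (358,297), with the stud clamp at the near end (in the scene picture it is at about (305,340)). I'll enlarge this area and get depth.

```bash
cat > h.py <<'E'
import numpy as np
def load(n): return dict(np.load(n))
def cloud(d):
    K,R,t,z=d["camera_matrix"],d["R"],d["t"],d["range_z"]
    v,u=np.mgrid[:480,:640]
    P=np.stack([(u-K[0,2])/K[0,0]*z,(v-K[1,2])/K[1,1]*z,z],-1)
    return (P-t)@R
def onplane(d,uv,h):
    K,R,t=d["camera_matrix"],d["R"],d["t"]; C=-R.T@t
    r=R.T@np.linalg.solve(K,[uv[0],uv[1],1]); return C+r*(h-C[2])/r[2]
E
python3 - <<'E'
from h import *
import cv2
d=load("top0.npz"); P=cloud(d)
c=d["color"][185:315,215:390]; cv2.imwrite("pics/crop.png",cv2.resize(c,(787,585),interpolation=cv2.INTER_CUBIC))
s=load("scene0.npz"); cv2.imwrite("pics/crop2.png",cv2.resize(s["color"][205:380,220:400],None,fx=3.4,fy=3.4,interpolation=cv2.INTER_CUBIC))
Q=P
def rect(m,name):
    p=Q[m][:,:2].astype(np.float32); 
    if len(p)<5: print(name,len(p));return
    print(name,len(p),cv2.minAreaRect(p),"med z",np.median(Q[m][:,2]))
v,u=np.mgrid[:480,:640]
box=lambda a,b,c,e:(u>=a)&(u<=b)&(v>=c)&(v<=e)
z=Q[...,2]
B=box(285,385,180,315)
rect(B&(z>.03)&(z<.06),"bar+clamps"); rect(B&(z>.03)&(z<.04),"bar top"); rect(B&(z>.042)&(z<.056),"clamps"); rect(B&(z>.062),"stud")
T=box(220,268,225,282)
rect(T&(z>.06)&(z<.09),"handle"); rect(T&(z>.008)&(z<.03),"tray"); rect(T&(z>.065),"handletop")
print("bench z",np.median(z[box(180,220,300,325)]), "hmax",z[T].max())
E
```

```text
bar+clamps 2972 ((0.6201146245002747, 0.14344118535518646), (0.27061817049980164, 0.2021407186985016), 27.052480697631836) med z 0.036134239301708365
bar top 2256 ((0.6199984550476074, 0.14343710243701935), (0.2705489695072174, 0.20199842751026154), 26.970460891723633) med z 0.03523216081389552
clamps 564 ((0.617102861404419, 0.14734642207622528), (0.26880180835723877, 0.19184838235378265), 26.918476104736328) med z 0.04450031285324901
stud 102 ((0.436210960149765, 0.1920221447944641), (0.012644116766750813, 0.1426459550857544), 44.43012619018555) med z 1.0866816529618382
handle 379 ((0.5857100486755371, 0.39622390270233154), (0.06389220803976059, 0.024070391431450844), 9.955734252929688) med z 0.07502768296587017
tray 766 ((0.5896443128585815, 0.38686707615852356), (0.11452563107013702, 0.08757578581571579), 4.427420139312744) med z 0.017102515522050697
handletop 374 ((0.4954468309879303, 0.3387950658798218), (0.2786087393760681, 0.0421602725982666), 32.57856369018555) med z 0.07519808620336163
bench z -0.0007175543632103327 hmax 1.0866816529618382
```

View pics/crop.png

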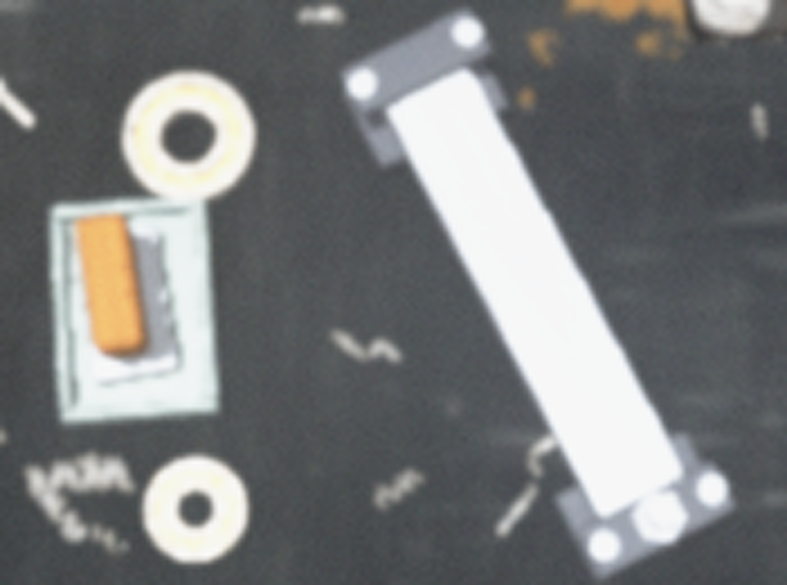

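View pics/crop2.png

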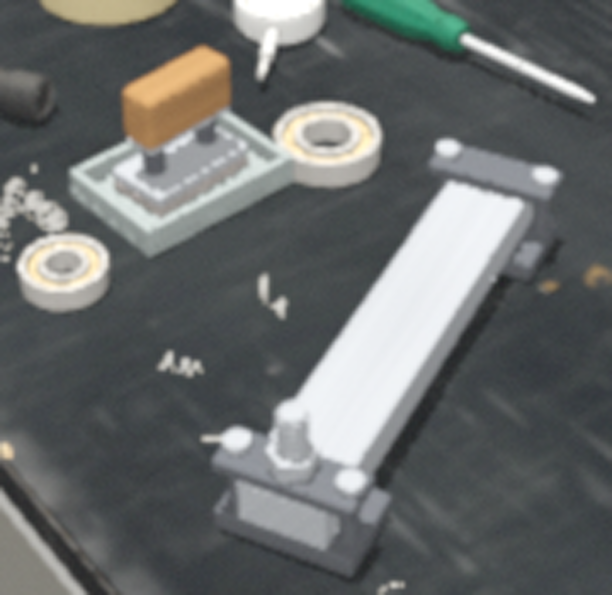

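The crops show the handle lying slightly oblique in the tray. In the top crop the tray corners are (50,205), (207,202), (217,411) and (62,423). The clear bar top has corners (390,108), (463,70), (683,472) and (602,515), and the stud is at the near end (660,515). I'll convert these and check the sizes.

Run:
```python
from h import *
import cv2
d=load("top0.npz"); P=cloud(d)
f=lambda x,y,h:onplane(d,((x+.5)/4.497-.5+215,(y+.5)/4.5-.5+185),h)[:2]
def rep(n,pts,h):
    q=np.array([f(x,y,h) for x,y in pts]); print(n,q.round(4).tolist(),"sides",np.linalg.norm(q-np.roll(q,-1,0),axis=1).round(4),"c",q.mean(0).round(4),"yaw",[round(float(np.degrees(np.arctan2(*(q[a]-q[b])[::-1]))),1) for a,b in((0,3),(1,2))])
rep("tray",[(50,205),(207,202),(217,411),(62,423)],.018)
rep("bar",[(390,108),(463,70),(683,472),(602,515)],.036)
rep("bolts",[(361,84),(467,32),(713,489),(604,545)],.049)
z=P[...,2]
def rect(m,n):
    p=P[m][:,:2].astype(np.float32); k=np.median(p,0); p=p[np.linalg.norm(p-k,axis=1)<.19]
    print(n,len(p),cv2.minAreaRect(p))
v,u=np.mgrid[:480,:640]
box=lambda a,b,c,e:(u>=a)&(u<=b)&(v>=c)&(v<=e)
m=box(285,385,180,315)&(z>.03)&(z<.06)&(np.hypot(P[...,0]-.56,P[...,1]-.19)<.16)
rect(m,"bar+cl")
m=box(220,268,225,282)&(z>.013)&(z<.02)&(np.hypot(P[...,0]-.575,P[...,1]-.38)<.067); rect(m,"tray")
s=box(320,385,260,315)&(z>.065)&(z<.1); print("stud",P[s].mean(0) if s.any() else 0, s.sum())
for n,c in(("brgA",(189,135)),("brgB",(195,509))): print(n,f(*c,.015))
```

```text
tray [[0.6344, 0.4339], [0.6358, 0.3583], [0.5342, 0.3518], [0.5286, 0.425]] sides [0.0756 0.1018 0.0734 0.1061] c [0.5833 0.3922] yaw [4.8, 3.7]
bar [[0.6776, 0.2697], [0.6964, 0.2347], [0.5028, 0.1332], [0.483, 0.1711]] sides [0.0397 0.2186 0.0428 0.2182] c [0.59   0.2022] yaw [26.9, 27.7]
bolts [[0.6858, 0.2832], [0.7114, 0.2329], [0.4936, 0.121], [0.4682, 0.1714]] sides [0.0564 0.2449 0.0564 0.2447] c [0.5897 0.2021] yaw [27.2, 27.2]
bar+cl 2752 ((0.5862495303153992, 0.20075011253356934), (0.2625456154346466, 0.07014213502407074), 27.256122589111328)
tray 494 ((0.5852019786834717, 0.39316844940185547), (0.10666763782501221, 0.07427652925252914), 4.395569324493408)
stud [0.48041467 0.14694131 0.07665069] 46
brgA [0.66989438 0.36796392]
brgB [0.48811143 0.36162394]
```

Run:
```python
from h import *
P=cloud(load("top0.npz")).reshape(-1,3); S=cloud(load("scene0.npz")).reshape(-1,3)
for Q in(P,S):
    m=(Q[:,0]>.2)&(Q[:,0]<.75)&(Q[:,1]>-.5)&(Q[:,1]<.5)&(Q[:,2]>.1)&(Q[:,2]<.9); q=Q[m]
    print(m.sum()); 
    for a in np.arange(-.5,.5,.1):
        k=q[(q[:,1]>=a)&(q[:,1]<a+.1)]
        if len(k): print(round(a,1),k.min(0).round(3),k.max(0).round(3),len(k))
```

```text
12837
-0.1 [ 0.511 -0.058  0.327] [ 0.75  -0.     0.465] 2944
-0.0 [0.51  0.    0.227] [0.75  0.1   0.461] 8323
0.1 [0.732 0.1   0.243] [0.75  0.155 0.451] 1570
20176
-0.1 [ 0.509 -0.061  0.246] [ 0.75  -0.     0.461] 12393
-0.0 [0.51  0.    0.285] [0.75  0.1   0.462] 5502
0.1 [0.732 0.1   0.313] [0.75  0.152 0.448] 2281
```

Sizes and the stud position agree with the description. The bar centre is (0.590,0.202) with yaw 27.2°. The tray is at (0.584,0.3925) with yaw 4.4°, and the block at (0.586,0.396) with yaw 10°. The spindle hangs at x>0.51, y≈±0.07, z>0.22, so I'll pass inside it at x≈0.36.

```bash
python3 -m inch '[[[0.6,1.5,0,-0.5,-1],[1.2,3,0,-1,-1],[1.8,4.5,0,-1.5,-1],[2.4,6,0,-2,-1],[3,7.5,0,-2.86,-1]]]'
python3 -m inch '[[[0.6,1.5,0,0,-1],[1.2,3,0,0,-1],[1.8,4.5,0,0,-1],[2.4,6,0,0,-1],[2.4,7,0,0,-1]]]'
```

```text
time_s: 0.52
tcp_pos: [0.3013, -0.3117, 0.1983]
orientation: [[0.985, 0.17, -0.001], [0.17, -0.985, 0.001], [-0.001, -0.001, -1.0]]
force: [1.5, 0.4, 0.3]
opening: 0.0855
finger_force: 0.0
time_s: 0.93
tcp_pos: [0.3634, -0.134, 0.1988]
orientation: [[0.984, 0.18, 0.002], [0.18, -0.984, 0.002], [0.002, -0.001, -1.0]]
force: [0.2, 0.5, -0.1]
opening: 0.085
finger_force: 0.0
```

```bash
python3 -m inch '[[[0,1.5,0,0,-1],[0,3,0,0,-1],[0,4.5,0,0,-1],[0,6,0,0,-1],[0,7.5,0,0,-1]]]'
python3 -m inch '[[[0,1.5,0,0,-1],[0,3,0,0,-1],[0,4.5,0,0,-1],[0.5,6,0,0,-1],[1.6,7,0,0,-1]]]'
python3 -m inch '[[[1.1,1,-0.3,0,-1],[2.2,2,-0.6,0,-1],[3.3,3,-1,0,-1],[4.4,4,-1.4,0,-1],[5.5,5,-1.8,0,-1]]]'
```

```text
time_s: 1.35
tcp_pos: [0.3604, 0.0503, 0.1986]
orientation: [[0.985, 0.173, -0.0], [0.173, -0.985, -0.001], [-0.0, 0.001, -1.0]]
force: [1.6, -0.2, 0.1]
opening: 0.0854
finger_force: 0.0
time_s: 1.77
tcp_pos: [0.3978, 0.2283, 0.1994]
orientation: [[0.984, 0.18, -0.0], [0.18, -0.984, 0.0], [-0.0, -0.0, -1.0]]
force: [0.1, -0.3, 0.4]
opening: 0.0852
finger_force: 0.0
time_s: 2.18
tcp_pos: [0.5397, 0.3493, 0.152]
orientation: [[0.985, 0.173, -0.001], [0.173, -0.985, -0.002], [-0.002, 0.001, -1.0]]
force: [0.7, -0.1, 1.1]
opening: 0.0852
finger_force: 0.0
```

```bash
python3 -m inch '[[[1,1,-0.2,0,-1],[1.9,1.8,-0.4,0,-1],[1.9,1.8,-0.4,0,-1]]]'; python3 -c "
from plant import *
s=sense();print(s['tcp_pos'],s['orientation'],s['joint_pos'])"
```

```text
time_s: 2.43
tcp_pos: [0.5874, 0.3965, 0.1377]
orientation: [[0.985, 0.174, -0.005], [0.174, -0.985, 0.0], [-0.005, -0.001, -1.0]]
force: [-0.6, -0.5, -1.4]
opening: 0.0855
finger_force: 0.0
[0.58740251 0.39654358 0.13765847] [[ 9.84729506e-01  1.74022562e-01 -4.89363965e-03]
 [ 1.74024763e-01 -9.84741276e-01  2.41624537e-05]
 [-4.81476414e-03 -8.75407959e-04 -9.99988026e-01]] [ -16.46547575   44.42068486  -39.10924146   60.68638849   26.20172906
   83.0624766  -130.07936125]
```

```bash
python3 -m inch '[[[-0.04,0,-1,0,-1],[-0.04,0,-2,0,-1],[-0.04,0,-3,0,-1],[-0.04,0,-3.9,0,-1],[-0.04,0,-3.9,0,-1]]]'; python3 -m inch '[[[0,0,0,0,1],[0,0,0,0,1],[0,0,0,0,1],[0,0,0,0,1],[0,0,0,0,1]]]' 60;python3 -m inch '[[[0,0,0,0,1],[0,0,0,0,1],[0,0,0,0,1],[0,0,0,0,1],[0,0,0,0,1]]]' 60
```

```text
time_s: 2.85
tcp_pos: [0.5817, 0.3895, 0.0398]
orientation: [[0.985, 0.174, -0.009], [0.174, -0.985, -0.008], [-0.01, 0.007, -1.0]]
force: [-0.3, -1.6, -1.6]
opening: 0.0855
finger_force: 0.0
time_s: 3.27
tcp_pos: [0.5859, 0.3944, 0.0481]
orientation: [[0.985, 0.173, 0.002], [0.173, -0.985, 0.002], [0.002, -0.001, -1.0]]
force: [-0.4, 0.3, 0.6]
opening: 0.0255
finger_force: 0.0
time_s: 3.68
tcp_pos: [0.5852, 0.3936, 0.0462]
orientation: [[0.985, 0.173, -0.0], [0.173, -0.985, -0.0], [-0.0, 0.0, -1.0]]
force: [0.1, -0.8, -0.7]
opening: -0.0
finger_force: 0.0
```

The gripper closed on nothing, so I'll look.

Run:
```python
from plant import *
import cv2,numpy as np
d=get_image("scene");np.savez("scene1.npz",**d);t=get_image("top");np.savez("top1.npz",**t)
a=cv2.resize(d["color"][130:300,170:370],(590,500),interpolation=cv2.INTER_CUBIC)
b=cv2.resize(t["color"][180:310,200:270],(210,390),interpolation=cv2.INTER_CUBIC)
o=np.zeros((500,800,3),np.uint8);o[:,:590]=a;o[:390,590:]=b;cv2.imwrite("pics/m1.png",o)
s=sense();print(s["tcp_pos"],s["opening"],s["finger_force"])
```

```text
[0.58518087 0.39361846 0.04619997] 4.550935494140703e-05 0.0
```

View pics/m1.png

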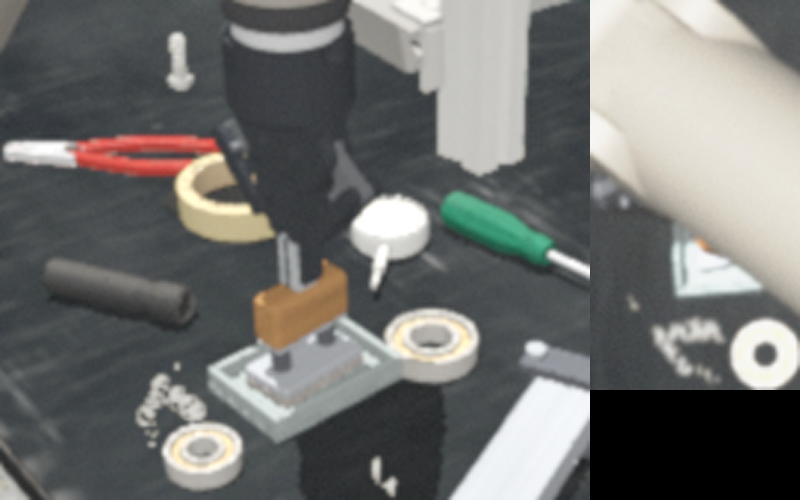

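The shut fingers stand behind the handle, seen at (290,260) in the picture. I'll measure the handle and fingers from the scene depth.

Run:
```python
from h import *
import cv2
a=load("scene0.npz");b=load("scene1.npz");A=cloud(a);B=cloud(b)
def handle(d,P):
    h=cv2.cvtColor(d["color"],cv2.COLOR_BGR2HSV); m=(h[...,0]<20)&(h[...,1]>120)&(np.hypot(P[...,0]-.585,P[...,1]-.395)<.07)&(P[...,2]>.03)
    q=P[m]; t=q[q[:,2]>q[:,2].max()-.006]; print("handle n",m.sum(),q.min(0).round(4),q.max(0).round(4),"top",cv2.minAreaRect(t[:,:2].astype(np.float32)),np.median(t[:,2]))
handle(a,A);handle(b,B)
# fingers: crop (290,262)-> pixel
for x,y in((282,262),(296,262),(290,245),(292,280),(325,255),(310,270),(300,200)):
    u,v=int(170+x*200/590),int(130+y*170/500); print((u,v),B[v,u].round(4))
```

```text
handle n 354 [0.552  0.3748 0.0463] [0.6136 0.4006 0.0747] top ((0.5829824805259705, 0.38872218132019043), (0.0595199353992939, 0.020265966653823853), 3.196777105331421) 0.07129998273481077
handle n 459 [0.5526 0.3759 0.0463] [0.6147 0.4486 0.1626] top ((0.562645435333252, 0.44720155000686646), (0.00029085794812999666, 0.0034951758570969105), 34.43993377685547) 0.1586179848591938
(265, 219) [0.5722 0.395  0.0959]
(270, 219) [0.5755 0.3828 0.1009]
(268, 213) [0.5747 0.3873 0.1118]
(268, 225) [0.575  0.3903 0.0841]
(280, 216) [ 0.6824  0.5153 -0.0017]
(275, 221) [0.5836 0.3792 0.0953]
(271, 198) [0.5733 0.3722 0.1508]
```

Run:
```python
from h import *
import cv2
a=load("scene0.npz");b=load("scene1.npz")
f=lambda d:cv2.resize(d["color"][190:275,235:315],(400,425),interpolation=cv2.INTER_CUBIC)
z=b["range_z"][190:275,235:315]; 
cv2.imwrite("pics/m2.png",np.hstack([f(a),f(b)]))
B=cloud(b)
for v in(212,216,220,224,227,230,233,236): print(v,[tuple((B[v,u]*1000).astype(int)) for u in range(258,288,3)])
```

```text
212 [(np.int64(654), np.int64(562), np.int64(-4)), (np.int64(660), np.int64(558), np.int64(-4)), (np.int64(576), np.int64(403), np.int64(105)), (np.int64(574), np.int64(389), np.int64(112)), (np.int64(575), np.int64(381), np.int64(116)), (np.int64(579), np.int64(377), np.int64(117)), (np.int64(576), np.int64(362), np.int64(125)), (np.int64(579), np.int64(357), np.int64(127)), (np.int64(697), np.int64(529), np.int64(-4)), (np.int64(701), np.int64(523), np.int64(-3))]
216 [(np.int64(645), np.int64(546), np.int64(-3)), (np.int64(650), np.int64(542), np.int64(-3)), (np.int64(576), np.int64(405), np.int64(95)), (np.int64(573), np.int64(389), np.int64(104)), (np.int64(575), np.int64(382), np.int64(107)), (np.int64(580), np.int64(380), np.int64(106)), (np.int64(588), np.int64(382), np.int64(102)), (np.int64(591), np.int64(377), np.int64(103)), (np.int64(687), np.int64(515), np.int64(-3)), (np.int64(692), np.int64(510), np.int64(-2))]
220 [(np.int64(636), np.int64(533), np.int64(-3)), (np.int64(641), np.int64(528), np.int64(-3)), (np.int64(646), np.int64(523), np.int64(-2)), (np.int64(573), 
[... 1930 characters left out ...]
71)), (np.int64(579), np.int64(381), np.int64(69)), (np.int64(587), np.int64(383), np.int64(64)), (np.int64(595), np.int64(386), np.int64(60)), (np.int64(601), np.int64(385), np.int64(57)), (np.int64(610), np.int64(388), np.int64(53))]
236 [(np.int64(553), np.int64(392), np.int64(67)), (np.int64(554), np.int64(383), np.int64(71)), (np.int64(558), np.int64(378), np.int64(72)), (np.int64(565), np.int64(380), np.int64(68)), (np.int64(571), np.int64(380), np.int64(66)), (np.int64(577), np.int64(379), np.int64(64)), (np.int64(586), np.int64(383), np.int64(58)), (np.int64(594), np.int64(385), np.int64(54)), (np.int64(601), np.int64(386), np.int64(50)), (np.int64(608), np.int64(385), np.int64(48))]
```

View pics/m2.png

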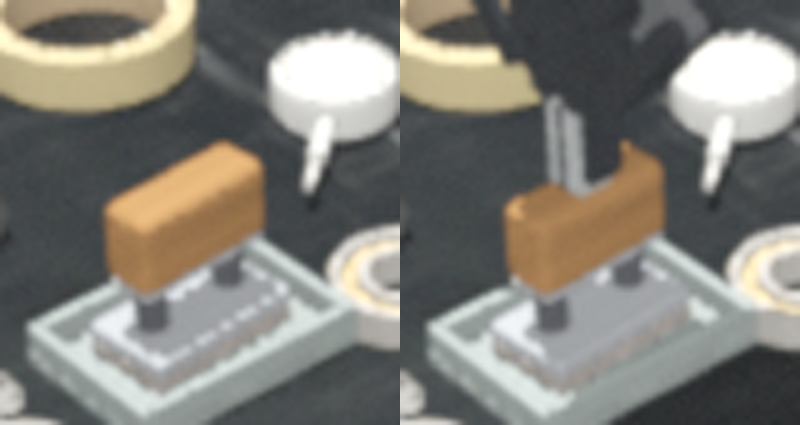

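The pads end at about the handle's top (z≈0.08), although the TCP reads 0.046. I'll rise straight up and compare the fingertip in the image with the reported TCP.

```bash
python3 -m inch '[[[0,0,0.5,0,1],[0,0,1,0,1],[0,0,2,0,1],[0,0,2.5,0,1],[0,0,2.5,0,1]]]'
python3 - <<'E'
from plant import *
from h import *
import cv2
b=get_image("scene");np.savez("scene2.npz",**b);B=cloud(b);s=sense();print(s["tcp_pos"],s["opening"])
o=b["color"].copy(); K,R,t=b["camera_matrix"],b["R"],b["t"]
q=K@(R@s["tcp_pos"]+t);q=q[:2]/q[2];print("tcp px",q)
cv2.imwrite("pics/m3.png",cv2.resize(o[140:275,205:345],(560,540),interpolation=cv2.INTER_CUBIC))
E
```

```text
time_s: 4.2
tcp_pos: [0.5874, 0.3963, 0.1148]
orientation: [[0.985, 0.173, 0.007], [0.173, -0.985, 0.007], [0.008, -0.005, -1.0]]
force: [-0.1, -0.2, 0.3]
opening: -0.0001
finger_force: 0.0
[0.586528   0.39536053 0.11232461] 4.286984604393077e-05
tcp px [271.02977223 208.76688776]
```

View pics/m3.png

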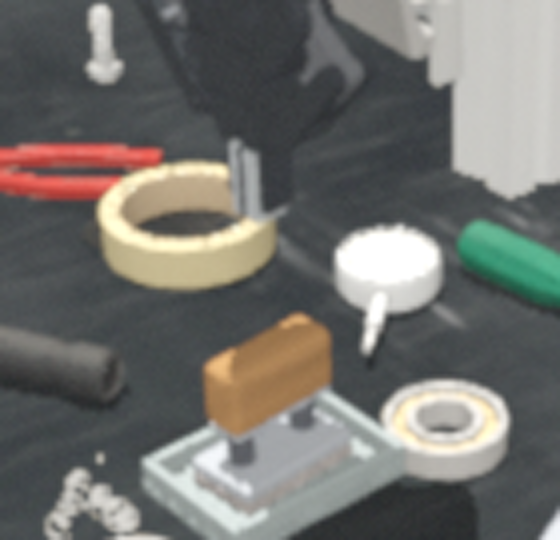

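The fingertip appears at pixel (270.5,193.5), but the reported TCP projects to (271,209). So the real tips are about 34 mm higher than reported. I'll measure that offset from the depth, including in x and y.

Run:
```python
from h import *
b=load("scene2.npz");a=load("scene0.npz");B=cloud(b);A=cloud(a)
m=(np.hypot(B[...,0]-.5865,B[...,1]-.395)<.05)&(B[...,2]>.1)
v,u=np.nonzero(m); 
for r in range(v.max()-14,v.max()+1):
    k=u[v==r]; q=B[r,k]; print(r,k.min(),k.max(),"near",(q[:,:].min(0)*1000).astype(int),(q.max(0)*1000).astype(int))
```

```text
182 262 278 near [574 379 165] [596 406 176]
183 262 278 near [574 379 165] [593 404 173]
184 262 277 near [574 378 162] [593 405 172]
185 262 278 near [573 379 160] [594 406 169]
186 263 278 near [573 379 162] [595 398 168]
187 263 278 near [574 379 159] [595 399 166]
188 263 278 near [574 378 154] [594 404 164]
189 263 278 near [574 379 153] [596 402 162]
190 264 278 near [575 378 153] [596 396 160]
191 264 277 near [574 379 152] [593 395 157]
192 264 276 near [575 379 147] [595 397 155]
193 264 276 near [574 380 144] [595 397 153]
194 266 274 near [575 384 144] [590 391 151]
195 268 272 near [576 386 145] [584 388 148]
196 270 270 near [579 385 146] [579 385 146]
```

The offset is +0.033 m in z (x and y agree within 2 mm). I'll reopen, descend by the true height to a reported z of about 0.010, and grip.

```bash
python3 -m inch '[[[0,0.05,0,0,-1],[0,0.05,0,0,-1],[0,0.05,0,0,-1],[0,0.05,0,0,-1],[0,0.05,0,0,-1]]]'; python3 -m inch '[[[0,0,0,0,-1],[0,0,-1,0,-1],[0,0,-1.8,0,-1],[0,0,-2.6,0,-1],[0,0,-3,0,-1]]]';python3 -m inch '[[[0,0,-0.4,0,-1],[0,0,-0.75,0,-1],[0,0,-0.93,0,-1],[0,0,-0.93,0,-1],[0,0,-0.93,0,-1]]]'
```

```text
time_s: 4.67
tcp_pos: [0.5848, 0.3945, 0.1078]
orientation: [[0.985, 0.173, -0.001], [0.173, -0.985, -0.001], [-0.002, 0.001, -1.0]]
force: [-0.2, -1.4, 0.3]
opening: 0.0604
finger_force: 0.0
time_s: 5.08
tcp_pos: [0.5839, 0.3934, 0.0306]
orientation: [[0.985, 0.174, -0.003], [0.174, -0.985, -0.003], [-0.004, 0.003, -1.0]]
force: [0.1, -0.9, 0.5]
opening: 0.0854
finger_force: 0.0
time_s: 5.5
tcp_pos: [0.5855, 0.3953, 0.0112]
orientation: [[0.985, 0.173, 0.001], [0.173, -0.985, 0.001], [0.001, -0.001, -1.0]]
force: [-0.1, 1.0, -0.6]
opening: 0.0854
finger_force: 0.0
```

```bash
python3 -m inch '[[[0,0,0,0,1],[0,0,0,0,1],[0,0,0,0,1],[0,0,0,0,1],[0,0,0,0,1]]]' 60;python3 -m inch '[[[0,0,0,0,1],[0,0,0,0,1],[0,0,0,0,1],[0,0,0,0,1],[0,0,0,0,1]]]' 60
```

```text
time_s: 5.92
tcp_pos: [0.5854, 0.3951, 0.0109]
orientation: [[0.985, 0.173, 0.0], [0.173, -0.985, 0.001], [0.001, -0.0, -1.0]]
force: [-1.0, 2.2, 1.6]
opening: 0.0255
finger_force: 1.2
time_s: 6.33
tcp_pos: [0.5853, 0.3953, 0.0109]
orientation: [[0.985, 0.173, 0.0], [0.173, -0.985, 0.001], [0.001, -0.001, -1.0]]
force: [-0.3, 0.4, 1.3]
opening: 0.0231
finger_force: 61.4
```

Gripped: the opening is 23 mm at 61 N. With the block on the tray floor (z=0.005) the reported z is 0.0109, so on the bar it touches at about 0.042 and is half pressed at about 0.034. Now I'll lift.

```bash
python3 -m inch '[[[0,0,0.6,0,1],[0,0,1.4,0,1],[0,0,2.4,0,1],[0,0,3.4,0,1],[0,0,4,0,1]]]' 60
python3 -m inch '[[[-0.3,-1.2,0,0.5,1],[-0.6,-2.5,0,1,1],[-0.9,-3.8,0,1.5,1],[-1.2,-5.1,0,2,1],[-1.4,-6.2,0,2.5,1]]]'
python3 -m inch '[[[-0.3,-1.2,0,0.5,1],[-0.6,-2.2,0,0.94,1],[-0.64,-2.68,0,0.94,1],[-0.64,-2.68,0,0.94,1],[-0.64,-2.68,0,0.94,1]]]'; python3 -c "
from plant import *
s=sense();print(s['tcp_pos'],s['orientation'][:,0],s['joint_pos'],s['force'])"
```

```text
time_s: 6.75
tcp_pos: [0.5855, 0.3949, 0.1121]
orientation: [[0.985, 0.173, 0.001], [0.173, -0.985, 0.0], [0.001, -0.0, -1.0]]
force: [1.0, 0.6, -2.8]
opening: 0.0233
finger_force: 61.1
time_s: 7.17
tcp_pos: [0.5487, 0.236, 0.1089]
orientation: [[0.924, 0.383, -0.003], [0.383, -0.924, -0.004], [-0.004, 0.002, -1.0]]
force: [0.8, -1.3, -2.8]
opening: 0.023
finger_force: 61.3
time_s: 7.58
tcp_pos: [0.5339, 0.1716, 0.1097]
orientation: [[0.891, 0.455, -0.001], [0.455, -0.891, -0.001], [-0.002, -0.0, -1.0]]
force: [0.1, 1.2, -2.2]
opening: 0.0236
finger_force: 61.2
[0.53391171 0.1716248  0.10970303] [ 0.89064264  0.45470146 -0.00150586] [  13.1191466    30.14750744  -46.90573434   91.23453086   23.14096976
   68.88059543 -101.36926784] [ 0.07658124  1.24003568 -2.17087682]
```

```bash
python3 -m inch '[[[0,0,-0.8,0,1],[0,0,-1.6,0,1],[0,0,-2.1,0,1],[0,0,-2.4,0,1],[0,0,-2.4,0,1]]]'
python3 - <<'E'
from plant import *
from h import *
import cv2
b=get_image("scene");np.savez("scene3.npz",**b);s=sense();print(s["tcp_pos"],s["force"])
cv2.imwrite("pics/m4.png",cv2.resize(b["color"][230:385,260:400],None,fx=3.8,fy=3.8,interpolation=cv2.INTER_CUBIC))
E
```

```text
time_s: 8.0
tcp_pos: [0.5325, 0.1735, 0.0485]
orientation: [[0.889, 0.458, -0.004], [0.458, -0.889, -0.001], [-0.004, -0.001, -1.0]]
force: [-0.2, 0.5, -2.0]
opening: 0.0229
finger_force: 61.0
[0.53348023 0.17373002 0.04977471] [ 0.38696072 -0.22201538 -2.59532026]
```

View pics/m4.png

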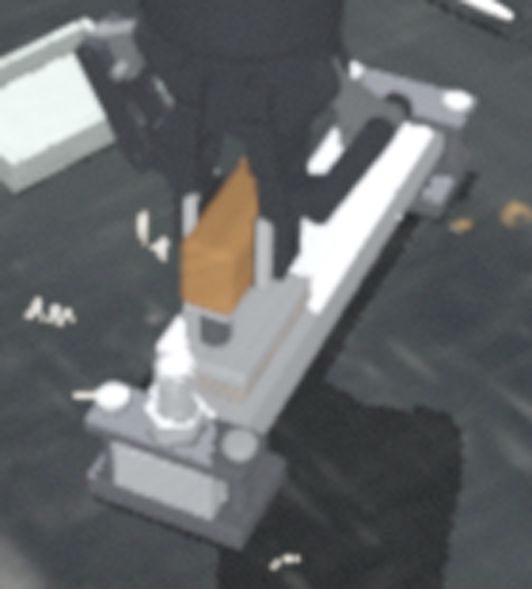

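The picture shows the block lengthwise over the bar, just clear of the stud at (170,390) and within the bar's edges. Now I'll press down.

```bash
python3 -m inch '[[[0,0,-0.2,0,1],[0,0,-0.35,0,1],[0,0,-0.5,0,1],[0,0,-0.5,0,1],[0,0,-0.5,0,1]]]'; python3 -c "
from plant import *
s=sense();print(s['tcp_pos'],s['force'],s['wrist_torque'])"
```

```text
time_s: 8.47
tcp_pos: [0.5353, 0.1739, 0.0394]
orientation: [[0.889, 0.457, 0.003], [0.457, -0.889, 0.001], [0.003, -0.0, -1.0]]
force: [0.5, 0.5, 2.7]
opening: 0.023
finger_force: 62.0
[0.53529307 0.17391618 0.03938525] [0.50858579 0.5044223  2.68158618] [ 0.05530459 -0.0067453  -0.01519768]
```

```bash
python3 -m inch '[[[0,0,-0.1,0,1],[0,0,-0.2,0,1],[0,0,-0.2,0,1],[0,0,-0.2,0,1],[0,0,-0.2,0,1]]]'; python3 -c "
from plant import *
s=sense();print(s['tcp_pos'],s['force'],s['wrist_torque'])"
```

```text
time_s: 8.88
tcp_pos: [0.5353, 0.1739, 0.034]
orientation: [[0.889, 0.457, 0.002], [0.457, -0.889, 0.002], [0.003, -0.0, -1.0]]
force: [0.9, 1.0, 6.7]
opening: 0.0232
finger_force: 62.3
[0.53527596 0.17393165 0.03401793] [0.92549529 1.00793451 6.68245113] [ 0.16348244 -0.01030109  0.04553247]
```

```bash
python3 -m inch '[[[0.1,0.05,0,0,1],[0.3,0.154,0,0,1],[0.5,0.257,0,0,1],[0.7,0.36,0,0,1],[0.9,0.463,0,0,1]]]'
```

```text
time_s: 9.3
tcp_pos: [0.5541, 0.1828, 0.0325]
orientation: [[0.89, 0.457, -0.006], [0.457, -0.89, -0.004], [-0.007, 0.001, -1.0]]
force: [-5.0, -1.8, 6.6]
opening: 0.0232
finger_force: 62.4
```

```bash
python3 -m inch '[[[0.2,0.103,0,0,1],[0.4,0.206,0,0,1],[0.6,0.308,0.02,0,1],[0.8,0.411,0.02,0,1],[1,0.514,0.02,0,1]]]'
```

```text
time_s: 9.72
tcp_pos: [0.5793, 0.1957, 0.0331]
orientation: [[0.89, 0.457, -0.005], [0.457, -0.89, -0.004], [-0.007, 0.001, -1.0]]
force: [-5.1, -1.2, 5.9]
opening: 0.0232
finger_force: 62.4
```

```bash
python3 -m inch '[[[0.2,0.103,0,0,1],[0.4,0.206,0,0,1],[0.6,0.308,0,0,1],[0.8,0.411,0,0,1],[1,0.514,0,0,1]]]'
```

```text
time_s: 10.13
tcp_pos: [0.6044, 0.2086, 0.0331]
orientation: [[0.89, 0.457, -0.005], [0.457, -0.89, -0.004], [-0.006, 0.001, -1.0]]
force: [-3.8, -2.2, 6.5]
opening: 0.0234
finger_force: 62.4
```

```bash
python3 -m inch '[[[0.2,0.103,0,0,1],[0.4,0.206,0,0,1],[0.6,0.308,0,0,1],[0.8,0.411,0,0,1],[1,0.514,0,0,1]]]';  python3 -m inch '[[[0.2,0.103,0,0,1],[0.38,0.195,0,0,1],[0.5,0.257,0,0,1],[0.5,0.257,0,0,1],[0.5,0.257,0,0,1]]]'; python3 -c "
from plant import *
s=sense();print(s['tcp_pos'],s['force'])"
```

```text
time_s: 10.55
tcp_pos: [0.6295, 0.2216, 0.0332]
orientation: [[0.89, 0.457, -0.005], [0.457, -0.89, -0.004], [-0.006, 0.001, -1.0]]
force: [-4.3, -2.1, 6.0]
opening: 0.0233
finger_force: 62.4
time_s: 10.97
tcp_pos: [0.6428, 0.2285, 0.0335]
orientation: [[0.89, 0.457, -0.003], [0.457, -0.89, -0.002], [-0.004, 0.001, -1.0]]
force: [-3.1, -1.7, 6.2]
opening: 0.023
finger_force: 62.4
[0.6427693  0.2285264  0.03347008] [-3.07693916 -1.67761704  6.24628752]
```

```bash
python3 -m inch '[[[0.08,0.04,0,0,1],[0.14,0.072,0,0,1],[0.14,0.072,0,0,1],[0.14,0.072,0,0,1],[0.14,0.072,0,0,1]]]'; python3 -m inch '[[[0,0,0.5,0,1],[0,0,1.3,0,1],[0,0,2.3,0,1],[0,0,3.2,0,1],[0,0,3.2,0,1]]]'; python3 -m inch '[[[-0.4,1.2,0,-1,1],[-0.8,2.4,0,-2,1],[-1.2,3.6,0,-3,1],[-1.7,4.8,0,-4,1],[-2.2,5.8,0,-4.5,1]]]'; python3 -m inch '[[[-0.35,0.7,0,0,1],[-0.35,0.7,0,0,1],[-0.35,0.7,0,0,1],[-0.35,0.7,0,0,1]]]'; python3 -c "
from plant import *
s=sense();print(s['tcp_pos'],s['force'])"
```

```text
time_s: 11.38
tcp_pos: [0.6457, 0.23, 0.0334]
orientation: [[0.89, 0.457, -0.004], [0.457, -0.89, -0.003], [-0.005, 0.001, -1.0]]
force: [-4.1, -1.9, 5.9]
opening: 0.0233
finger_force: 62.3
time_s: 11.8
tcp_pos: [0.6504, 0.2324, 0.1185]
orientation: [[0.89, 0.456, 0.007], [0.456, -0.89, 0.003], [0.008, 0.0, -1.0]]
force: [1.5, 0.5, -2.5]
opening: 0.0235
finger_force: 62.3
time_s: 12.22
tcp_pos: [0.5908, 0.3776, 0.111]
orientation: [[0.997, 0.079, -0.003], [0.079, -0.997, -0.001], [-0.003, 0.001, -1.0]]
force: [0.9, 1.0, -2.9]
opening: 0.0231
finger_force: 62.0
time_s: 12.55
tcp_pos: [0.5843, 0.3917, 0.1117]
orientation: [[0.997, 0.081, -0.001], [0.081, -0.997, -0.004], [-0.001, 0.004, -1.0]]
force: [0.5, -0.6, -3.3]
opening: 0.0231
finger_force: 62.2
[0.58431452 0.39174197 0.11166381] [ 0.51125075 -0.64005656 -3.30902215]
```

```bash
python3 -m inch '[[[0,0,-1,0,1],[0,0,-2,0,1],[0,0,-3,0,1],[0,0,-3.6,0,1],[0,0,-3.6,0,1]]]'; python3 -m inch '[[[0,0,-0.15,0,1],[0,0,-0.3,0,1],[0,0,-0.38,0,1],[0,0,-0.38,0,1],[0,0,-0.38,0,1]]]'; python3 -c "
from plant import *
s=sense();print(s['tcp_pos'],s['force'])"
```

```text
time_s: 12.97
tcp_pos: [0.5828, 0.3877, 0.0174]
orientation: [[0.997, 0.079, -0.007], [0.079, -0.997, -0.009], [-0.008, 0.008, -1.0]]
force: [-0.5, -1.1, -3.2]
opening: 0.0233
finger_force: 61.9
time_s: 13.38
tcp_pos: [0.5845, 0.3941, 0.0151]
orientation: [[0.997, 0.081, 0.001], [0.081, -0.997, 0.001], [0.001, -0.001, -1.0]]
force: [-0.1, -0.2, -2.3]
opening: 0.0231
finger_force: 62.1
[0.58448277 0.39409929 0.0150752 ] [-0.14556524 -0.16493073 -2.31673136]
```

Still hanging about 4 mm up, so I'll lower a little more, then release.

```bash
python3 -m inch '[[[0,0,-0.08,0,1],[0,0,-0.16,0,1],[0,0,-0.18,0,1],[0,0,-0.18,0,1],[0,0,-0.18,0,1]]]'
```

```text
time_s: 13.8
tcp_pos: [0.5845, 0.3944, 0.0107]
orientation: [[0.997, 0.082, 0.001], [0.082, -0.997, 0.001], [0.002, -0.001, -1.0]]
force: [-0.3, 0.2, 1.7]
opening: 0.023
finger_force: 62.9
```

Contact (force z went from -2.3 to +1.7). Release and rise.

```bash
python3 -m inch '[[[0,0,0,0,-1],[0,0,0,0,-1],[0,0,0,0,-1],[0,0,0,0,-1],[0,0,0,0,-1]]]'; python3 -m inch '[[[0,0,0,0,-1],[0,0,0,0,-1],[0,0,0,0,-1],[0,0,0,0,-1]]]'; python3 -m inch '[[[0,0,0.6,0,-1],[0,0,1.6,0,-1],[0,0,2.8,0,-1],[0,0,4,0,-1],[0,0,5,0,-1]]]'; python3 -m inch '[[[-1.2,-0.9,0.5,0,-1],[-2.4,-1.8,1,0,-1],[-3.6,-2.7,1,0,-1],[-4.8,-3.6,1,0,-1],[-6,-4.5,1,0,-1]]]';  python3 -m inch '[[[0,-1.2,0,0,-1],[0,-1.2,0,0,-1],[0,-1.2,0,0,-1]]]'
python3 - <<'E'
from plant import *
from h import *
import cv2
b=get_image("scene");B=cloud(b);t=get_image("top")
v=cv2.resize(b["color"][190:400,210:400],None,fx=2,fy=2,interpolation=cv2.INTER_CUBIC)
w=cv2.resize(t["color"][185:325,130:320],(380,280),interpolation=cv2.INTER_CUBIC);w=cv2.copyMakeBorder(w,0,420-280,0,0,cv2.BORDER_CONSTANT)
cv2.imwrite("pics/end.png",np.hstack([v,w]))
P=cloud(t);m=(np.hypot(P[...,0]-.584,P[...,1]-.393)<.045)&(P[...,2]>.06)&(P[...,2]<.09)
print(m.sum(),cv2.minAreaRect(P[m][:,:2].astype(np.float32)),np.median(P[m][:,2]))
E
```

```text
time_s: 14.22
tcp_pos: [0.5839, 0.3936, 0.0093]
orientation: [[0.997, 0.082, -0.0], [0.082, -0.997, -0.0], [-0.0, 0.0, -1.0]]
force: [0.3, 0.1, 0.0]
opening: 0.0816
finger_force: 0.0
time_s: 14.55
tcp_pos: [0.5839, 0.3938, 0.0095]
orientation: [[0.997, 0.082, -0.0], [0.082, -0.997, -0.0], [-0.0, 0.0, -1.0]]
force: [0.3, 0.3, 0.1]
opening: 0.0855
finger_force: 0.0
time_s: 14.97
tcp_pos: [0.5842, 0.3942, 0.137]
orientation: [[0.997, 0.082, 0.001], [0.082, -0.997, 0.001], [0.001, -0.001, -1.0]]
force: [0.6, -0.2, -0.2]
opening: 0.0856
finger_force: 0.0
time_s: 15.38
tcp_pos: [0.4325, 0.2804, 0.1597]
orientation: [[0.997, 0.082, 0.001], [0.082, -0.997, -0.0], [0.001, 0.0, -1.0]]
force: [0.8, -0.0, 1.7]
opening: 0.0852
finger_force: 0.0
time_s: 15.63
tcp_pos: [0.4347, 0.249, 0.1599]
orientation: [[0.997, 0.078, 0.002], [0.078, -0.997, -0.002], [0.002, 0.002, -1.0]]
force: [0.0, 1.0, 0.5]
opening: 0.0856
finger_force: 0.0
376 ((0.5850604176521301, 0.39450475573539734), (0.06358665972948074, 0.024032212793827057), 4.146312713623047) 0.0754269005468465
```

View pics/end.png

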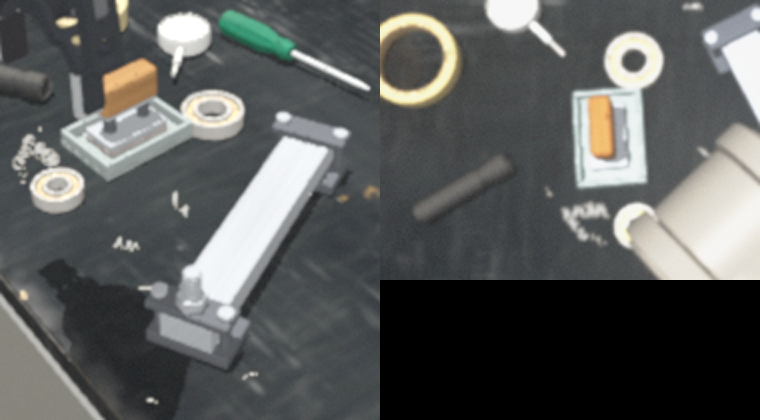

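The block stands flat in the tray at (0.585,0.3945), yaw 4.1°, with the handle top at 0.0754 m as at the start. The bearings and torch are in place and the gripper is clear, so I'm handing in.

```bash
python3 -c "
from plant import *
print(sign_off())"
```

```text
the job is handed in; nothing more can be done
None
```

I lapped the bar in one pressed stroke from the stud clamp to the low clamp, set the block flat back in its tray and handed the job in at about 16 s; the hand-in gave no verdict. The fingertips turned out to sit about 33 mm higher than the reported tool position, so the first grasp closed on nothing, and I corrected for that offset from then on.

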